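# Free the desk rule and draw it out of its box

## Robot

A 6-joint arm with a two-finger parallel gripper is mounted at the origin on the work surface. World frame = base frame: x ahead of the robot, y to its left, z up, the work surface at z = 0. Lengths are in m, angles in rad, forces in N, time in s.
With the tool pointing down it reaches from about 0.375 to 0.9 m from the base axis. Payload 3.1 kg.
Tool frame: the origin (TCP) lies between the finger pads; the fingertips stand 11 mm ahead of it and the grasp point (between the pads) lies 8 mm behind it; z points along the fingers, y is the direction in which the jaws open and shut (so a half turn about z gives the same grasp; the last joint's range is limited). The gripper opens to 85 mm and grips with 20 to 120 N. Pads are 22 mm wide; open, the fingers measure 114 mm over their backs; the gripper's body (76 mm by 85 mm) begins 54 mm behind the grasp point. The pads swing forward as they close: fully open they stand 13 mm farther back than shut.
Start: joints at [1.036, 0.527, 1.433, -0, 1.181, -0.178], TCP at [0.218, 0.586, 0.242] pointing down, gripper open.
Joint ranges: [-3.08, 3.08], [-0.75, 2.2], [0.22, 2.44], [-1.43, 4.57], [0, 2.65], [-2.85, 2.85]. Speed limits (rad/s): [2.79, 2.79, 3.14, 3.14, 3.14, 3.14].

## Interface

Orientations are given as a unit quaternion [x, y, z, w].
In Python, from station import manip gives the robot as it stands.
- The arm moves only by the tool move_arm, never from a script. Its argument "deltas" is a list of rows, each a list of 5 numbers: the shift along the tool's x, y, z in units of 40 cm (1.0 is 40 cm), then the turn about the tool's z in units of 0.5 rad (1.0 is 0.5 rad), then the opening in per cent of the stroke, from 0 (shut) to 100 (fully open). In form: [[x, y, z, twist, grip], ...]. A call has exactly 8 rows; each row is the pose to reach, as a shift and turn from the pose commanded when the call began, along the tool's axes at that moment; what a row does not reach only later rows make up. A row lasts 1/12 s, in which the tool goes at most 41.7 mm and 7.16 degrees, less where a joint would pass 70% of its speed; a pose out of reach is approached as far as the arm can. A call with a number of a shift or a turn outside -1 to 1 is refused whole. A call with a gripper value outside its range is refused whole. The fingers move at their own pace and stop on an object; "force" is the grip in N (left out, the last holds). Time passes only in rows, so rows that repeat a pose let the fingers close, or fill a call up. It gives the time, the measured TCP pose, the force and the opening at its end, in the units of the state.
- manip.sense(): the state, without advancing time (a new reading comes with each control period).
- manip.snapshot(name): name is "scene" or "top" or "wrist"; returns (picture, depth): 384x512x3 uint8, red, green, blue; 384x512 float32, m along the optical axis (not along the pixel's ray), 0 where there is no reading.
- manip.get_calibration(name): a dict with "vfov" (degrees; the focal length in pixels is half the picture's height over the tangent of half this angle, whatever the lens; pixels are square), "cx", "cy" (the principal point, pixels), "D" ([k1, k2, p1, p2, k3] as OpenCV has them; the pictures are not rectified), "pose" (4x4, takes a point from camera to world coordinates). Camera axes: x right, y down, z forward; pixel columns grow to the right and rows downward; lengths in m; the calibration is good to about 2 mm. A picture is of the moment at which its call begins: read the wrist's pose just before it. get_calibration takes no time and is no camera call; for the wrist camera it gives the pose at the moment of the call.
- manip.sign_off(): hands the job in, once; it reports no verdict.
The state is a dict: "t": time; "q": joint angles; "qd": joint speeds; "tau": joint torques, N m; "tcp_pos": TCP position; "tool_rot": TCP orientation; "force": force on the tool from outside, world axes, zero at the start; "ft_torque": the same for the moment, N m; "finger_gap": opening from 0.0 (shut) to 1.0 (fully open).
Only numpy, scipy, OpenCV 4.12 (cv2) and the standard library are available. Lean on these libraries where they do the work, as an engineer would, in place of code of your own. Each camera call takes 0.05 s, during which the arm holds its last target.

## Task

The wooden desk rule lies in the dark stationery box, its ends under the two fixed end covers, with a keeper bar across the opening. First turn the keeper's wing knob counter-clockwise until the bar has swung right off the opening and lies over the end cover, then grip the rule near its brass middle band, tilt it so that it comes out through the opening, which is shorter than the rule, and finish while still holding the rule in the gripper, steady in the air, every part of it at least 10 cm above the top of the box. Leave the desk stamp, the ink jar and the card box where they stand.

Things in the scene. Friction and masses are not known exactly. Their poses are not given: they have to be found in the camera images.
- stationery_box: Dark wooden box fixed to the desk, outside 132 (x) x 337 (y) x 56 (z) mm, origin under its centre, long axis y. Walls 6 mm, floor top at z 6, inside 120 x 325 mm. Fixed 6 mm covers (z 50 to 56) span its width: one over y -162.5 to -77.5, one (with the keeper) over y 102.5 to 162.5. Grey felt-faced strips 12 mm wide across the floor at y = -60 and 60, tops at z 12, carry the rule.
- opening (a point): Centre of the opening between the covers, level with their tops (56 mm over the desk, box y = 12.5 mm); axes as the box. The opening is 180 mm long (box y) and 120 mm wide (box x).
- rule: Wooden rule, 24 (x) wide x 240 (y) long x 14 (z) thick mm, about 75 g, 16 mm brass band round its middle; origin at the centre of its underside, long axis y. It starts flat on the grey strips, underside 12 mm over the desk, roughly along the box, -y end under the 85 mm cover, +y end under the 60 mm cover. Slid towards box -y, its +y end comes into the opening and can be tilted up.
- rule_end_a (a point): Centre of the end face of the rule at its -y end (120 mm from the middle, at mid thickness).
- rule_end_b (a point): Centre of the end face of the rule at its +y end (120 mm from the middle, at mid thickness).
- keeper (a joint): Angle (rad) of the keeper, a steel bar 16 mm wide, z 59 to 67 mm, on a vertical pivot at box x -45, y 112.5 mm, reaching 116 mm. At 0 it points along (0.785, -0.62) in box x, y, slantwise over the opening; grows counter-clockwise from above to a stop at 1.4, where it lies over the 60 mm cover. Clear of the opening beyond 0.8. Friction 0.05 N m, stays where left; starts at 0 to 0.3.
- keeper_grip (a point): On the keeper's pivot axis, 89 mm over the desk, in the brass wing knob fixed on the bar: a fin 12 mm thick, 36 mm long in line with the bar, from 67 to 97 mm over the desk. Turning the fin turns the bar.
- desk_stamp: Dark turned wooden desk stamp standing upright, 48 mm diameter, 76 mm tall, origin under its centre. Leave alone.
- ink_jar: Small closed glass jar with black cap, 56 mm diameter, 62 mm tall, origin under its centre. Leave alone.
- card_box: Open cardboard box of index cards, 110 x 160 x 75 mm, cards to about 86 mm, origin under its centre. Leave alone.
Mind the look-alikes: they are no part of the job. Of the things shaped like the rule, the wooden one is meant.

How it is judged:
On the way, in this order (a step that is already met when the one before it is completed fails the run):
1. the keeper is turned off the opening, while the rule still lies in the box (value of joint keeper above 0.85 rad and height (world z) of rule below 0.03 m), for 0.2 s.
2. one end of the rule is tilted up out of the opening while the other is still inside under the covers (((height (world z) of rule_end_b above 0.06 m and height (world z) of rule_end_a below 0.048 m) or (height (world z) of rule_end_a above 0.06 m and height (world z) of rule_end_b below 0.048 m))), for 0.05 s.
At the end, for the whole second after the job is handed in: The rule is held between the fingers (grip over 1 N), still (under 30 mm/s and 0.2 rad/s), its middle and both ends higher than 150 mm over the desk (about 94 mm over the box top), touching neither the box, the keeper nor the bystanders; the keeper stays turned beyond 0.8 rad (value of joint keeper above 0.8 rad and height (world z) of each of rule_end_a, rule_end_b, rule above 0.15 m and contact force between the fingers and rule above 1 N and contact force between rule and stationery_box below 0.05 N and linear speed of rule below 0.03 m/s and angular speed of rule below 0.2 rad/s and contact force between rule and desk_stamp below 0.05 N and contact force between rule and ink_jar below 0.05 N and contact force between rule and card_box below 0.05 N); the arm keeps its last pose, push and grip.
It fails at once if the desk stamp is moved more than 20 mm (distance of desk_stamp from where it was at the start of the episode above 0.02 m).
It fails at once if the ink jar is moved more than 20 mm (distance of ink_jar from where it was at the start of the episode above 0.02 m).
It fails at once if the card box is moved more than 20 mm (distance of card_box from where it was at the start of the episode above 0.02 m).
It also fails if it takes over 53 s, if anything falls off the work surface, if the arm or the gripper's body presses on something with over 40 N, if the wrist force passes 120 N, or if a joint passes its speed limit or range.

## Working session

There is one attempt and no reset: what is moved stays moved. The work goes in short steps, Python scripts to look and compute and a tool call to move; the robot and the scene stay as the last step left them, time stands still between calls to the robot, and variables do not carry over. Pictures are saved under pics/ and viewed, and the job is handed in when it is done.

Besides the shell and the picture viewer there is one more tool, called after "Call:" as name([rows], argument=value, ...), one row to a line, values as JSON. move_arm: Moves the arm, as the interface text tells. Its arguments: {"type":"object","properties":{"deltas":{"type":"array","items":{"type":"array","items":{"type":"number"}}},"force":{"type":"number"}},"required":["deltas"]}

```bash
mkdir -p pics
cat > h.py <<'E'
from station import manip
import numpy as np, cv2
def snap(n,f):
    c=manip.get_calibration(n); im,d=manip.snapshot(n)
    cv2.imwrite('pics/'+f+'.png',im[...,::-1]); np.savez('pics/'+f+'.npz',im=im,d=d,pose=c['pose'],vf=c['vfov'],cx=c['cx'],cy=c['cy'],D=c['D'])
def load(f): return np.load('pics/'+f+'.npz')
def ray(s,uv):
    f=192/np.tan(np.radians(float(s['vf']))/2);K=np.array([[f,0,float(s['cx'])],[0,f,float(s['cy'])],[0,0,1]])
    return K,cv2.undistortPoints(np.array(uv,float).reshape(-1,1,2),K,s['D']).reshape(-1,2)
def cloud(f):
    s=load(f);d=s['d'];h,w=d.shape
    u,v=np.meshgrid(np.arange(w),np.arange(h))
    K,r=ray(s,np.stack([u.ravel(),v.ravel()],1));z=d.ravel()
    P=np.c_[r*z[:,None],z]@s['pose'][:3,:3].T+s['pose'][:3,3]
    P[z==0]=np.nan
    return P.reshape(h,w,3),s['im']
def atz(f,uv,z):
    s=load(f);K,r=ray(s,uv);d=np.c_[r,np.ones(len(r))]@s['pose'][:3,:3].T;o=s['pose'][:3,3]
    return o+d*((z-o[2])/d[:,2])[:,None]
def st():
    s=manip.sense()
    for k in('t','q','tcp_pos','tool_rot','force','finger_gap'):print(k,np.round(s[k],4))
E
python3 - <<'E'
from h import *
snap('scene','s0');snap('top','t0');snap('wrist','w0');st()
from scipy.spatial.transform import Rotation as R
print(R.from_quat(manip.sense()['tool_rot']).as_matrix().round(3))
E
```

```text
t 0.15
q [ 1.0365  0.5283  1.4336  0.      1.1814 -0.1785]
tcp_pos [0.2174 0.5854 0.2415]
tool_rot [ 1.769e-01  9.842e-01 -8.000e-04 -3.000e-04]
force [ 0.6495 -0.6325 -0.0364]
finger_gap 0.9979
[[-0.937  0.348 -0.001]
 [ 0.348  0.937 -0.001]
 [ 0.    -0.002 -1.   ]]
```

View pics/t0.png

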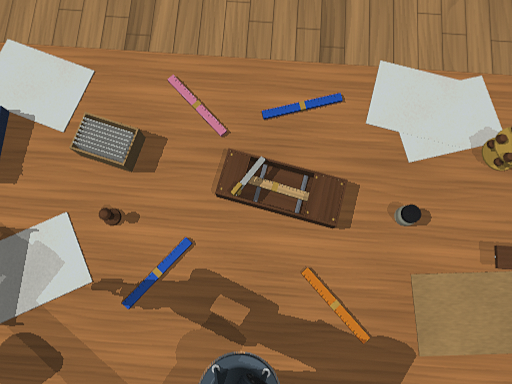

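View pics/s0.png

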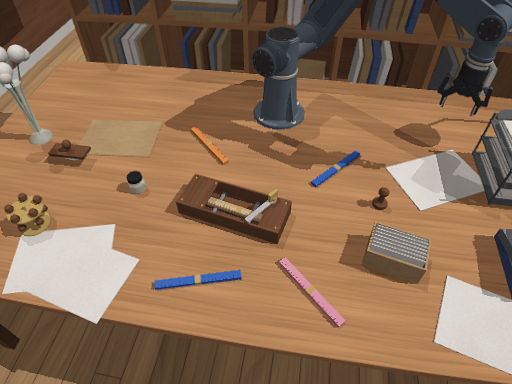

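View pics/w0.png

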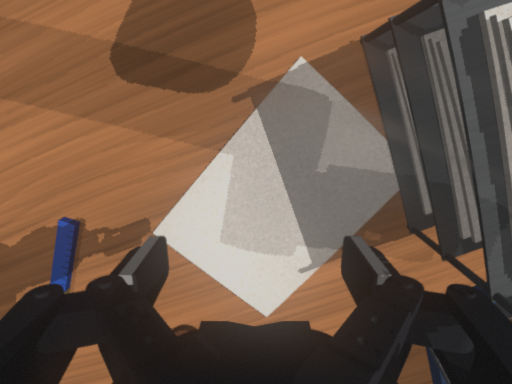

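The top view shows the box around (285,188), with the knob near (237,188), the keeper tip near (264,158) and the wooden rule from about (250,182) to (308,194). The stamp is at (110,215), the jar at (408,214) and the card box at (107,141).

Run:
```python
from h import *
P,im=cloud('t0')
x=P[...,0];y=P[...,1];z=P[...,2]
m=(z>.045)&(z<.062)
sub=np.zeros_like(m);sub[140:235,205:365]=1
q=P[m&sub];r=cv2.minAreaRect(q[:,:2].astype(np.float32));print(r,cv2.boxPoints(r), np.median(q[:,2]))
print('table',np.nanmedian(z[250:260,200:300]))
for u,v in[(237,188),(235,190),(240,184),(243,180),(250,172),(264,158),(280,186),(308,194),(255,183),(230,152),(343,181),(335,223),(217,193)]:print((u,v),P[v,u].round(4),im[v,u])
m2=(z>.075)&sub;q=P[m2];print(len(q),q.min(0),q.max(0),np.argwhere(m2)[:40].tolist())
c=im[140:235,205:365][...,::-1];cv2.imwrite('pics/t0z.png',cv2.resize(c,None,fx=5,fy=5,interpolation=cv2.INTER_CUBIC))
```

```text
((0.5440850853919983, -0.07372359931468964), (0.3372975289821625, 0.13381394743919373), 78.5243911743164) [[ 0.44496283 -0.2256898 ]
 [ 0.5761017  -0.25231218]
 [ 0.6432073   0.0782426 ]
 [ 0.51206845  0.10486498]] 0.05558335118418045
table -9.813192994945208e-05
(237, 188) [0.5229 0.0427 0.0958] [182 147  70]
(235, 190) [0.517  0.0474 0.0969] [177 144  67]
(240, 184) [0.5337 0.0357 0.0976] [181 145  62]
(243, 180) [0.5526 0.03   0.0643] [158 162 159]
(250, 172) [0.5746 0.0127 0.0702] [157 161 157]
(264, 158) [ 0.6204 -0.0225  0.056 ] [122 130 133]
(280, 186) [ 0.552  -0.0725  0.0245] [188 153 105]
(308, 194) [ 0.5344 -0.1511  0.0264] [170 142  97]
(255, 183) [ 0.555  -0.0025  0.027 ] [119 100  69]
(230, 152) [0.6301 0.0718 0.0585] [91 59 41]
(343, 181) [ 0.5719 -0.2412  0.0524] [83 56 36]
(335, 223) [ 0.4551 -0.2223  0.0553] [82 54 37]
(217, 193) [0.5135 0.0975 0.0566] [84 56 38]
86 [0.50487466 0.03278919 0.07502181] [0.53943836 0.05810399 0.10023341] [[182, 239], [183, 238], [183, 239], [183, 240], [184, 237], [184, 238], [184, 239], [184, 240], [184, 241], [185, 236], [185, 237], [185, 238], [185, 239], [185, 240], [185, 241], [186, 235], [186, 236], [186, 237], [186, 238], [186, 239], [186, 240], [186, 241], [187, 235], [187, 236], [187, 237], [187, 238], [187, 239], [187, 240], [187, 241], [188, 233], [188, 234], [188, 235], [188, 236], [188, 237], [188, 238], [188, 239], [188, 240], [189, 233], [189, 234], [189, 235]]
```

View pics/t0z.png

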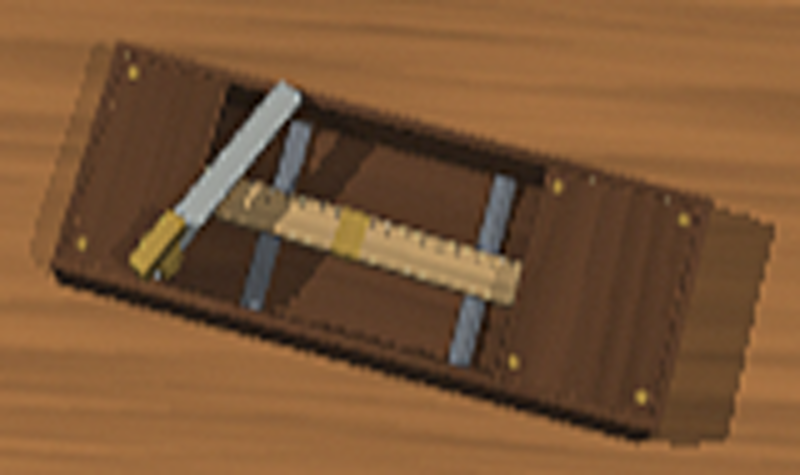

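```bash
cat >> h.py <<'E'
C=np.array([.5441,-.0737]);by=np.array([.199,.98]);bx=np.array([.98,-.199])
def tobox(p): d=np.atleast_2d(p)[:,:2]-C; return np.c_[d@bx,d@by]
def toworld(b): b=np.atleast_2d(b); return C+b[:,:1]*bx+b[:,1:]*by
E
python3 - <<'E'
from h import *
P,im=cloud('t0');z=P[...,2]
sub=np.zeros(z.shape,bool);sub[140:235,205:365]=1
hsv=cv2.cvtColor(im,cv2.COLOR_RGB2HSV)
b=tobox(P.reshape(-1,3)).reshape(*z.shape,2)
# bar
m=sub&(hsv[...,1]<40)&(im.min(-1)>135); uv=np.argwhere(m)[:,::-1].astype(float)
p=tobox(atz('t0',uv,.067)); r=cv2.minAreaRect(p.astype(np.float32));print('bar',len(p),r)
piv=np.array([-.045,.1125]);d=p.mean(0)-piv;a=np.arctan2(d[1],d[0]);print('angle',a,'keeper',a-np.arctan2(-.62,.785))
f,mu=np.linalg.eigh(np.cov(p.T));print(mu[:,1],np.arctan(mu[1,1]/mu[0,1])+.6686)
# rule
m=sub&(hsv[...,2]>140)&(hsv[...,1]>70)&(z<.04)&(z>.015)
uv=np.argwhere(m)[:,::-1].astype(float);p=tobox(atz('t0',uv,.026))
r=cv2.minAreaRect(p.astype(np.float32));print('rule',len(p),r,cv2.boxPoints(r))
m&=(hsv[...,1]>125);print(np.argwhere(m)[:,::-1].tolist());print(tobox(atz('t0',[[274,186.5]],.026)))
E
```

```text
bar 181 ((0.019178040325641632, 0.0860736221075058), (0.015670977532863617, 0.09096848964691162), 67.188720703125)
angle -0.39230185668472256 keeper 0.276194045727482
[-0.92105775  0.38942601] 0.2685916700306984
rule 384 ((0.0016989102587103844, -0.0002543032169342041), (0.1562546193599701, 0.023611467331647873), 88.2308120727539) [[-0.01251324 -0.07797989]
 [ 0.01108697 -0.07870885]
 [ 0.01591106  0.07747128]
 [-0.00768915  0.07820024]]
[[273, 182], [274, 182], [273, 183], [274, 183], [275, 183], [276, 183], [277, 183], [273, 184], [274, 184], [275, 184], [276, 184], [277, 184], [278, 184], [272, 185], [273, 185], [274, 185], [275, 185], [276, 185], [277, 185], [278, 185], [272, 186], [273, 186], [274, 186], [275, 186], [276, 186], [277, 186], [272, 187], [273, 187], [274, 187], [275, 187], [276, 187], [277, 187], [271, 188], [272, 188], [273, 188], [274, 188], [275, 188], [276, 188], [277, 188], [271, 189], [272, 189], [273, 189], [274, 189], [275, 189], [276, 189], [273, 190], [274, 190], [275, 190], [276, 190], [276, 191]]
[[0.0012923  0.01843004]]
```

The keeper stands at about 0.27 rad, and the pivot matches its predicted place. The rule's middle is at box (2, 18) mm, so it needs about 50 mm of slide towards box -y.

```bash
cat >> h.py <<'E'
from scipy.spatial.transform import Rotation as Ro
def goto(xyz,yaw):
    s=manip.sense();R=Ro.from_quat(s['tool_rot']).as_matrix();d=R.T@(np.array(xyz)-s['tcp_pos'])/.4
    y=np.arctan2(R[1,0],R[0,0]);t=-(yaw-y);t=(t+np.pi)%(2*np.pi)-np.pi
    print('pos',np.round(s['tcp_pos'],4),'yaw',round(y,4),'q6',round(s['q'][5],3),'force',np.round(s['force'],2),'gap',round(s['finger_gap'],3),'t',s['t']);print('units',d.round(4),'twist',round(t/.5,4))
E
python3 -c "
from h import *
goto([.5223,.0455,.20],2.549)"
```

```text
pos [0.2174 0.5854 0.2415] yaw 2.7858 q6 -0.179 force [ 0.65 -0.63 -0.04] gap 0.998 t 0.15
units [-1.1847 -0.9996  0.1051] twist 0.4736
```

Call:
move_arm([
  [-0.06,-0.05,0,0.05,100],
  [-0.13,-0.11,0,0.1,100],
  [-0.2,-0.17,0,0.15,100],
  [-0.27,-0.23,0,0.2,100],
  [-0.34,-0.29,0,0.25,100],
  [-0.41,-0.35,0,0.3,100],
  [-0.48,-0.41,0,0.35,100],
  [-0.55,-0.47,0,0.47,100],
])

```text
t: 0.82
tcp_pos: [0.3587, 0.3313, 0.2422]
tool_rot: [0.292, 0.956, -0.0, -0.0]
force: [-0.3, -0.9, -0.1]
finger_gap: 0.998
```

```bash
python3 -c "
from h import *
goto([.5223,.0455,.16],2.549)"
```

```text
pos [0.3587 0.3313 0.2422] yaw 2.5494 q6 -0.462 force [-0.26 -0.88 -0.09] gap 0.998 t 0.8167
units [-0.7382 -0.3646  0.2056] twist 0.0008
```

Call:
move_arm([
  [-0.09,-0.045,0.02,0,100],
  [-0.18,-0.09,0.05,0,100],
  [-0.27,-0.135,0.08,0,100],
  [-0.36,-0.18,0.11,0,100],
  [-0.45,-0.22,0.14,0,100],
  [-0.54,-0.27,0.17,0,100],
  [-0.63,-0.31,0.2,0,100],
  [-0.71,-0.35,0.2,0,100],
])

```text
t: 1.48
tcp_pos: [0.5158, 0.0564, 0.1601]
tool_rot: [0.292, 0.957, -0.0, -0.002]
force: [1.2, 0.8, -0.5]
finger_gap: 1.001
```

```bash
python3 -c "
from h import *
snap('wrist','w1')
goto([.5223,.0455,.085],2.549)"
```

```text
pos [0.522  0.0508 0.1614] yaw 2.5468 q6 -1.088 force [ 4.03 -2.57  0.2 ] gap 0.998 t 1.5333
units [-0.0068 -0.0105  0.191 ] twist -0.0045
```

View pics/w1.png

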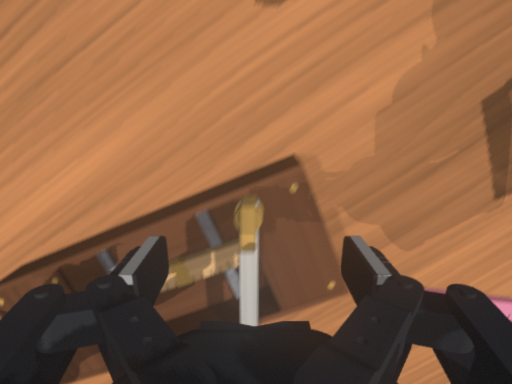

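The fin at (249,215) lies centred between the fingers and in line with tool x. Next I descend.

Call:
move_arm([
  [-0.005,-0.01,0.03,0,100],
  [-0.005,-0.01,0.07,0,100],
  [-0.005,-0.01,0.11,0,100],
  [-0.005,-0.01,0.15,0,100],
  [-0.005,-0.01,0.18,0,80],
  [-0.005,-0.01,0.19,0,60],
  [-0.005,-0.01,0.19,0,40],
  [-0.005,-0.01,0.19,0,40],
])

```text
t: 2.2
tcp_pos: [0.5158, 0.0542, 0.0865]
tool_rot: [0.291, 0.957, -0.0, 0.0]
force: [0.4, -0.2, 0.8]
finger_gap: 0.458
```

```bash
python3 -c "
from h import *
snap('wrist','w2')
goto([.5223,.0455,.085],2.549)"
```

```text
pos [0.5162 0.0542 0.0869] yaw 2.5511 q6 -1.091 force [ 0.92 -0.34 -0.15] gap 0.402 t 2.25
units [-0.0248 -0.0096  0.0047] twist 0.0041
```

View pics/w2.png

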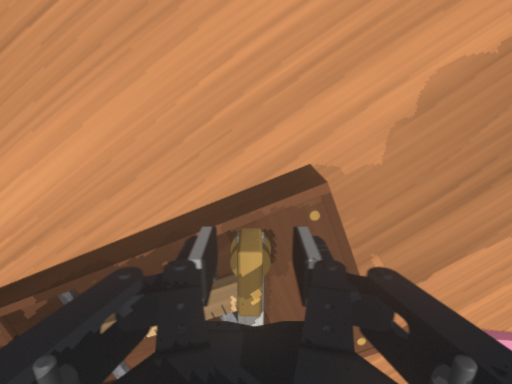

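Call:
move_arm([
  [-0.01,-0.005,0.005,0,40],
  [-0.025,-0.01,0.005,0,40],
  [-0.025,-0.01,0.005,0,0],
  [-0.025,-0.01,0.005,0,0],
  [-0.025,-0.01,0.005,0,0],
  [-0.025,-0.01,0.005,0,0],
  [-0.025,-0.01,0.005,0,0],
  [-0.025,-0.01,0.005,0,0],
], force=40)

```text
t: 2.92
tcp_pos: [0.5247, 0.0453, 0.0863]
tool_rot: [0.292, 0.957, 0.001, 0.003]
force: [2.1, 2.9, 7.7]
finger_gap: 0.134
```

```bash
python3 -c "
from h import *
goto([.5223,.0455,.085],2.549+1.1)"
```

```text
pos [0.5247 0.0453 0.0863] yaw 2.5499 q6 -1.107 force [2.1  2.87 7.71] gap 0.134 t 2.9167
units [ 0.0054 -0.0029  0.0031] twist -2.1981
```

Call:
move_arm([
  [0.003,0,0,-0.12,0],
  [0.005,0,0,-0.25,0],
  [0.005,0,0,-0.4,0],
  [0.005,0,0,-0.55,0],
  [0.005,0,0,-0.7,0],
  [0.005,0,0,-0.85,0],
  [0.005,0,0,-0.95,0],
  [0.005,0,0,-1.0,0],
])

```text
t: 3.58
tcp_pos: [0.5246, 0.045, 0.0863]
tool_rot: [0.045, 0.999, -0.001, 0.005]
force: [3.9, -3.1, 5.5]
finger_gap: 0.13
```

```bash
python3 -c "
from h import *
goto([.5223,.0455,.085],2.549+1.0)"
```

```text
pos [0.5246 0.045  0.0863] yaw 3.0524 q6 -1.607 force [ 3.87 -3.07  5.48] gap 0.13 t 3.5833
units [0.0059 0.0007 0.0031] twist -0.9933
```

Call:
move_arm([
  [0,0,0,-0.12,0],
  [0,0,0,-0.25,0],
  [0,0,0,-0.4,0],
  [0,0,0,-0.55,0],
  [0,0,0,-0.7,0],
  [0,0,0,-0.85,0],
  [0,0,0,-0.95,0],
  [0,0,0,-1.0,0],
])

```text
t: 4.25
tcp_pos: [0.5247, 0.0448, 0.0863]
tool_rot: [-0.204, 0.979, -0.002, 0.005]
force: [4.0, -3.6, 5.9]
finger_gap: 0.128
```

```bash
python3 -c "
from h import *
snap('top','t1')
goto([.5223,.0455,.085],2.549+1.0)
c=load('t1')['im'][140:235,205:365][...,::-1];cv2.imwrite('pics/t1z.png',cv2.resize(c,None,fx=5,fy=5,interpolation=cv2.INTER_CUBIC))"
```

```text
pos [0.5246 0.0448 0.0863] yaw -2.7305 q6 -2.108 force [ 4.13 -2.32  6.31] gap 0.129 t 4.3
units [0.0047 0.0041 0.0031] twist 0.0073
```

View pics/t1z.png

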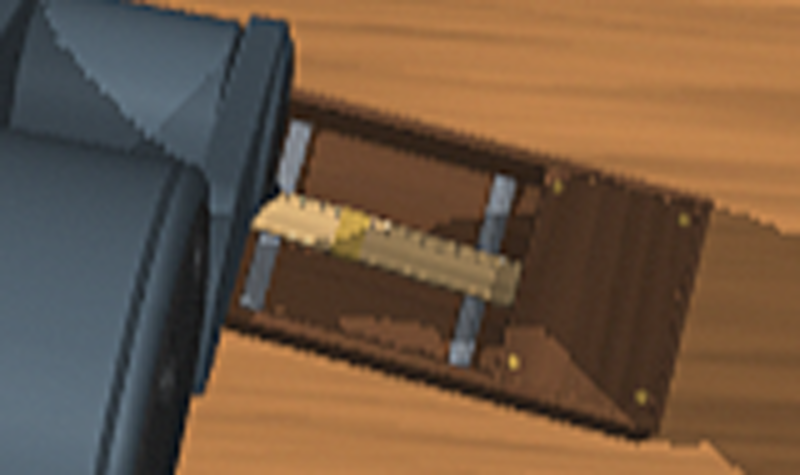

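The bar is no longer over the opening. I release the knob and rise.

Call:
move_arm([
  [0,0,0,0,40],
  [0,0,0,0,40],
  [0,0,0,0,40],
  [0,0,0,0,40],
  [0,0,-0.05,0,40],
  [0,0,-0.12,0,40],
  [0,0,-0.18,0,40],
  [0,0,-0.2,0,40],
])

```text
t: 4.97
tcp_pos: [0.5214, 0.0464, 0.1669]
tool_rot: [-0.203, 0.979, -0.001, 0.002]
force: [0.2, -0.8, 0.1]
finger_gap: 0.403
```

```bash
python3 -c "
from h import *
snap('wrist','w3')
# rule: dir in box (.031,.9995); grasp 12mm to +y of band
r=np.array([.031,.9995]);g=np.array([.0016,.0184])+.012*r
w=toworld(g)[0];d=toworld(r)[0]-C;ang=np.arctan2(d[1],d[0]);print(w,ang)
for y in(ang,ang-np.pi): goto([w[0],w[1],.12],y)"
```

```text
[ 0.55208097 -0.04430631] 1.3394534538995448
pos [0.5217 0.0463 0.1671] yaw -2.732 q6 -2.105 force [ 0.45 -1.    0.64] gap 0.4 t 5.0167
units [ 0.021  -0.2378  0.1183] twist 4.4234
pos [0.5217 0.0463 0.1671] yaw -2.732 q6 -2.105 force [ 0.45 -1.    0.64] gap 0.4 t 5.0167
units [ 0.021  -0.2378  0.1183] twist -1.8598
```

View pics/w3.png

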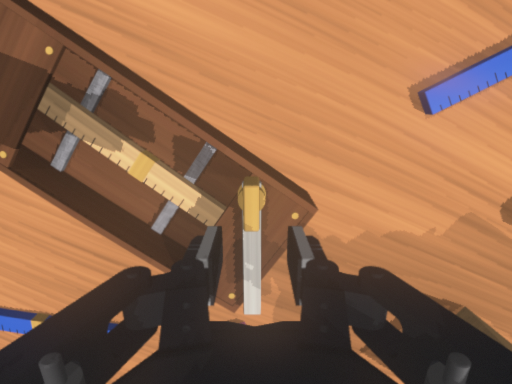

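The wrist view shows the bar over the end cover, from the knob at (251,195) to (252,310). The opening is clear, and the rule's band is at about (141,163).

```bash
python3 -c "
from h import *
p=atz('w3',[[141,163],[48,95],[216,211]],.026);print(p,tobox(p))
p=atz('w3',[[252,310],[250,195]],[.067,.097]);print(tobox(p)); d=np.diff(tobox(p),axis=0)[0];print(np.arctan2(d[1],d[0])+.6686)
P,im=cloud('w3');print(P[163,141],tobox(P[163,141]))"
```

```text
[[ 0.548176   -0.05922765  0.026     ]
 [ 0.52208222 -0.16010805  0.026     ]
 [ 0.5644968   0.02400358  0.026     ]] [[ 0.00111449  0.01499403]
 [-0.00438222 -0.08906142]
 [ 0.00054585  0.09980848]]
[[ 0.04878698  0.17712232]
 [-0.05089065  0.10641472]]
-1.8560105717793793
[ 0.54792772 -0.05901364  0.02674284] [[0.00082858 0.01515435]]
```

Call:
move_arm([
  [0,-0.03,0,0.12,40],
  [0,-0.06,0,0.25,40],
  [0,-0.09,0,0.4,40],
  [0.01,-0.12,0,0.55,40],
  [0.01,-0.15,0,0.7,40],
  [0.02,-0.18,0,0.85,40],
  [0.02,-0.21,0,0.95,40],
  [0.02,-0.23,0,1.0,40],
])

```text
t: 5.68
tcp_pos: [0.5488, -0.042, 0.1627]
tool_rot: [0.047, 0.999, 0.0, -0.001]
force: [0.3, 0.3, -0.0]
finger_gap: 0.402
```

Call:
move_arm([
  [0,0,0,0.15,40],
  [0,0,0,0.3,40],
  [0,0,0,0.5,40],
  [0,0,0,0.7,40],
  [0,0,0,0.9,40],
  [0,0,0,1.0,40],
  [0,0,0,1.0,40],
  [0,0,0,1.0,40],
])

```text
t: 6.35
tcp_pos: [0.5488, -0.041, 0.1635]
tool_rot: [0.29, 0.957, 0.0, -0.001]
force: [0.1, -0.5, 0.4]
finger_gap: 0.399
```

Call:
move_arm([
  [0,0,0,0.15,40],
  [0,0,0,0.3,40],
  [0,0,0,0.5,40],
  [0,0,0,0.7,40],
  [0,0,0,0.9,40],
  [0,0,0,1.0,40],
  [0,0,0,1.0,40],
  [0,0,0,1.0,40],
])

```text
t: 7.02
tcp_pos: [0.5492, -0.0412, 0.164]
tool_rot: [0.518, 0.856, -0.0, -0.0]
force: [1.2, -1.0, -0.1]
finger_gap: 0.398
```

Call:
move_arm([
  [0,0,0,0.15,40],
  [0,0,0,0.3,40],
  [0,0,0,0.5,40],
  [0,0,0,0.7,40],
  [0,0,0,0.9,40],
  [0,0,0,1.0,40],
  [0,0,0,1.0,40],
  [0,0,0,1.0,40],
])

```text
t: 7.68
tcp_pos: [0.5493, -0.0412, 0.1642]
tool_rot: [0.713, 0.701, -0.0, -0.0]
force: [0.3, 0.4, 0.6]
finger_gap: 0.402
```

```bash
python3 -c "
from h import *
goto([.5521,-.0443,.12],1.339)"
```

```text
pos [ 0.5493 -0.0412  0.1642] yaw 1.5535 q6 -0.26 force [0.26 0.44 0.57] gap 0.402 t 7.6833
units [-0.0076  0.0071  0.1105] twist 0.429
```

Call:
move_arm([
  [0,0,0,0.12,40],
  [-0.005,0.005,0,0.25,40],
  [-0.0075,0.0075,0,0.35,40],
  [-0.0075,0.0075,0,0.43,40],
  [-0.0075,0.0075,0,0.43,40],
  [-0.0075,0.0075,0,0.43,40],
  [-0.0075,0.0075,0,0.43,40],
  [-0.0075,0.0075,0,0.43,40],
])

```text
t: 8.35
tcp_pos: [0.5523, -0.0443, 0.1643]
tool_rot: [0.785, 0.62, -0.0, -0.0]
force: [0.3, 0.2, 0.2]
finger_gap: 0.399
```

```bash
python3 -c "
from h import *
snap('wrist','w4');snap('top','t2')
goto([.5521,-.0443,.12],1.339)
c=load('t2')['im'][140:235,205:365][...,::-1];cv2.imwrite('pics/t2z.png',cv2.resize(c,None,fx=5,fy=5,interpolation=cv2.INTER_CUBIC))"
```

```text
pos [ 0.5523 -0.0443  0.1643] yaw 1.3366 q6 -0.048 force [-0.48  0.58  0.57] gap 0.4 t 8.45
units [-1.000e-04 -5.000e-04  1.108e-01] twist -0.0048
```

View pics/w4.png

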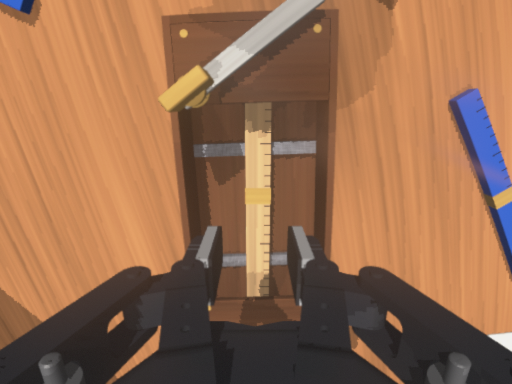

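View pics/t2z.png

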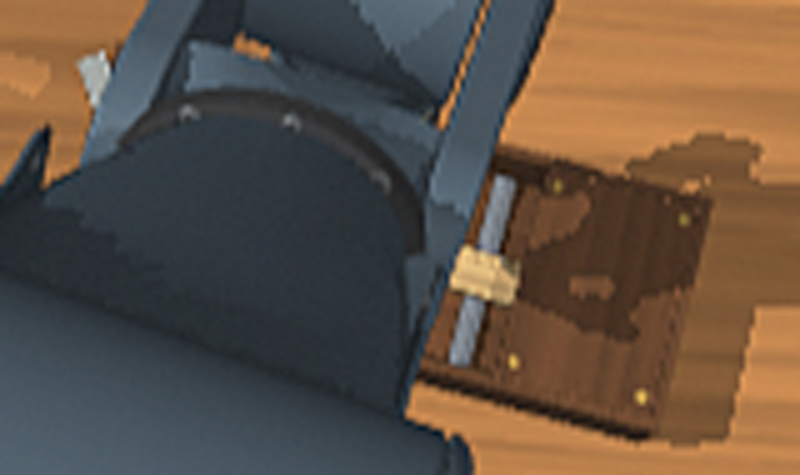

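The rule runs straight down the view at column 258, centred between the fingers, with its band at (258,195). Next I descend into the opening.

Call:
move_arm([
  [0,0,0.04,0,40],
  [0,0,0.1,0,40],
  [0,0,0.16,0,40],
  [0,0,0.22,0,40],
  [0,0,0.28,0,40],
  [0,0,0.32,0,40],
  [0,0,0.345,0,40],
  [0,0,0.355,0,40],
])

```text
t: 9.12
tcp_pos: [0.5516, -0.0442, 0.0208]
tool_rot: [0.785, 0.619, -0.001, -0.001]
force: [-0.6, -0.1, -0.2]
finger_gap: 0.402
```

```bash
python3 -c "
from h import *
goto([.5521,-.0443,.021],1.339)
print(tobox(atz('w4',[[258,195]],.026)))"
```

```text
pos [ 0.5516 -0.0442  0.0208] yaw 1.336 q6 -0.047 force [-0.57 -0.12 -0.18] gap 0.402 t 9.1167
units [-0.      0.0013 -0.0006] twist -0.006
[[0.00459522 0.01735463]]
```

Call:
move_arm([
  [0,0,0,0,20],
  [0,0,0,0,0],
  [0,0,0,0,0],
  [0,0,0,0,0],
  [0,0,0,0,0],
  [0,0,0,0,0],
  [0,0,0,0,0],
  [0,0,0,0,0],
], force=25)

```text
t: 9.78
tcp_pos: [0.5524, -0.0444, 0.0226]
tool_rot: [0.785, 0.619, 0.0, 0.0]
force: [-0.1, -0.4, -0.8]
finger_gap: 0.269
```

```bash
python3 -c "
from h import *
p=toworld([[.001,.029-.05]])[0]
goto([p[0],p[1],.022],1.339)"
```

```text
pos [ 0.5524 -0.0444  0.0226] yaw 1.3358 q6 -0.047 force [-0.12 -0.39 -0.78] gap 0.269 t 9.7833
units [-0.1286  0.0011  0.0014] twist -0.0063
```

Call:
move_arm([
  [0,0,-0.005,0,0],
  [-0.02,0,-0.005,0,0],
  [-0.04,0,-0.005,0,0],
  [-0.06,0,-0.005,0,0],
  [-0.08,0,-0.005,0,0],
  [-0.1,0,-0.005,0,0],
  [-0.12,0,-0.005,0,0],
  [-0.125,0,-0.005,0,0],
])

```text
t: 10.45
tcp_pos: [0.5405, -0.0947, 0.0243]
tool_rot: [0.786, 0.619, -0.0, 0.0]
force: [0.3, -0.3, -0.2]
finger_gap: 0.272
```

```bash
python3 -c "
from h import *
snap('wrist','w5');snap('scene','s1')
goto([.5521,-.0443,.021],1.339);print(tobox(manip.sense()['tcp_pos']))
c=load('s1')['im'][140:270,140:340][...,::-1];cv2.imwrite('pics/s1z.png',cv2.resize(c,None,fx=4,fy=4,interpolation=cv2.INTER_CUBIC))"
```

```text
pos [ 0.5406 -0.0938  0.0243] yaw 1.3343 q6 -0.139 force [ 0.57  0.06 -0.79] gap 0.269 t 10.55
units [ 0.1271 -0.0009  0.0083] twist -0.0094
[[ 0.00053023 -0.02040176]]
```

View pics/w5.png

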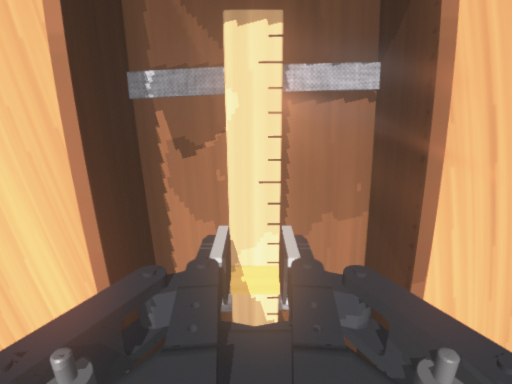

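View pics/s1z.png

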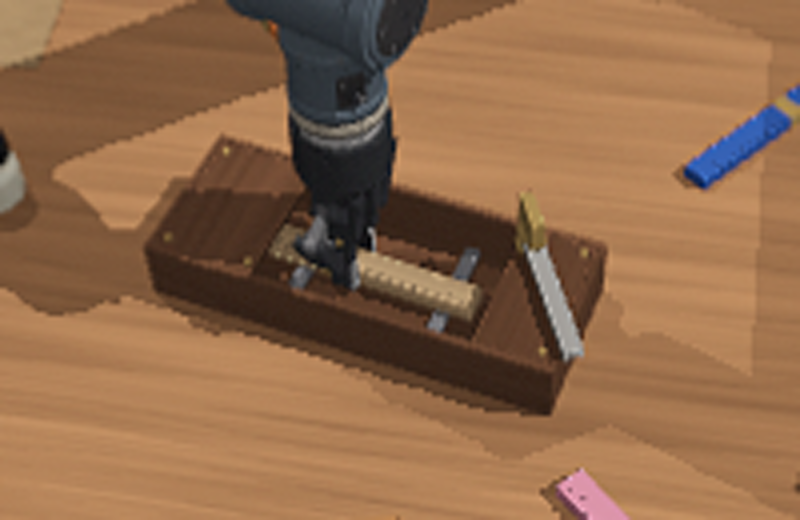

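The rule has slid, and its +y end is now inside the opening (near (470,300) in the scene crop). Next I lift so that the 85 mm cover tilts it.

Call:
move_arm([
  [0,0,-0.015,0,0],
  [0,0,-0.03,0,0],
  [0,0,-0.045,0,0],
  [0,0,-0.06,0,0],
  [0,0,-0.075,0,0],
  [0,0,-0.09,0,0],
  [0,0,-0.1,0,0],
  [0,0,-0.105,0,0],
])

```text
t: 11.22
tcp_pos: [0.5405, -0.0927, 0.0668]
tool_rot: [0.785, 0.619, 0.0, -0.0]
force: [0.0, -0.8, -5.0]
finger_gap: 0.273
```

```bash
python3 -c "
from h import *
snap('wrist','w6');snap('scene','s2')
goto([.5521,-.0443,.021],1.339);print(tobox(manip.sense()['tcp_pos']))
c=load('s2')['im'][140:270,140:340][...,::-1];cv2.imwrite('pics/s2z.png',cv2.resize(c,None,fx=4,fy=4,interpolation=cv2.INTER_CUBIC))"
```

```text
pos [ 0.5405 -0.0927  0.0667] yaw 1.3356 q6 -0.139 force [ 0.53 -0.72 -3.53] gap 0.272 t 11.3167
units [0.1243 0.     0.1142] twist -0.0068
[[ 0.00025704 -0.01929477]]
```

View pics/w6.png

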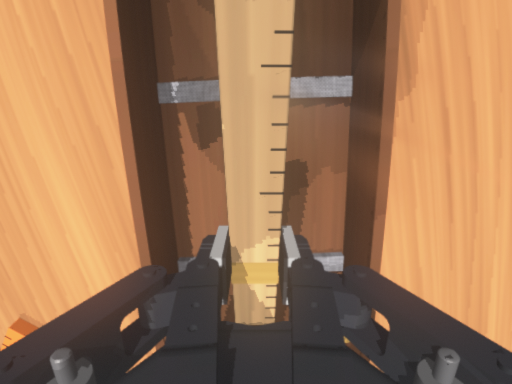

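View pics/s2z.png

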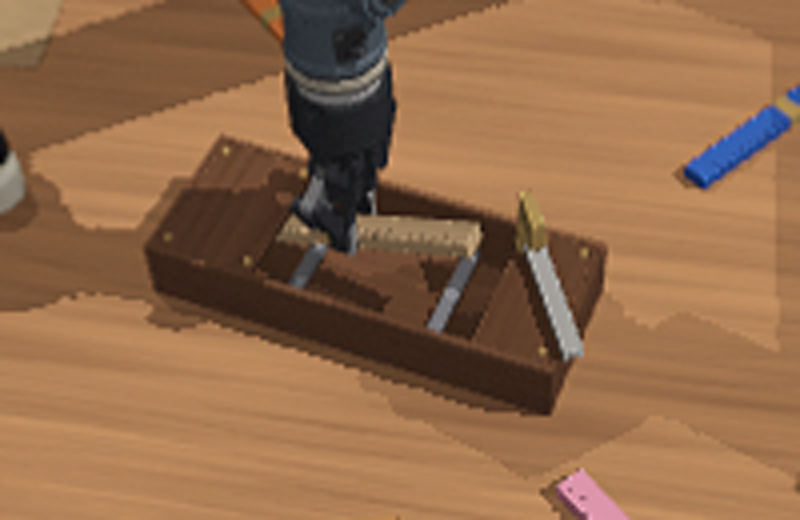

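```bash
cat >> h.py <<'E'
def tilt(f):
    P,im=cloud(f)
    for v in range(0,240,20):
        q=P[v,235:268];q=q[np.isfinite(q[:,0])]
        if len(q):m=np.median(q,0);print(v,tobox(m)[0].round(4),m[2].round(4))
E
python3 -c "
from h import *
tilt('w6')"
```

```text
0 [0.0019 0.0799] 0.1042
20 [0.0018 0.0751] 0.1021
40 [0.0016 0.0698] 0.1005
60 [0.0014 0.0641] 0.0986
80 [0.0011 0.0582] 0.0966
100 [0.0009 0.0518] 0.0946
120 [0.0006 0.0451] 0.092
140 [0.0003 0.0378] 0.0897
160 [-0.      0.0298] 0.0873
180 [-0.0004  0.0211] 0.0841
200 [-0.0008  0.0116] 0.081
220 [-0.0012  0.0011] 0.0775
```

The rule tilts about 19° (end b near 98 mm, end a near 21 mm). Now a touch more tilt, then I draw it out along its own line.

Call:
move_arm([
  [0,0,-0.008,0,0],
  [0,0,-0.015,0,0],
  [0.025,0,-0.023,0,0],
  [0.06,0,-0.034,0,0],
  [0.1,0,-0.047,0,0],
  [0.14,0,-0.061,0,0],
  [0.18,0,-0.075,0,0],
  [0.2,0,-0.082,0,0],
])

```text
t: 11.98
tcp_pos: [0.5603, -0.0131, 0.1005]
tool_rot: [0.785, 0.62, 0.001, 0.001]
force: [-0.1, -0.7, -1.5]
finger_gap: 0.271
```

```bash
python3 -c "
from h import *
snap('wrist','w7');snap('scene','s3')
goto([.5521,-.0443,.021],1.339);print(tobox(manip.sense()['tcp_pos']))
tilt('w7')
c=load('s3')['im'][140:270,140:340][...,::-1];cv2.imwrite('pics/s3z.png',cv2.resize(c,None,fx=4,fy=4,interpolation=cv2.INTER_CUBIC))"
```

```text
pos [ 0.5601 -0.0136  0.1002] yaw 1.3385 q6 0.008 force [ 0.53 -0.34 -1.66] gap 0.273 t 12.0833
units [-0.0792 -0.0024  0.1979] twist -0.001
[[0.00377078 0.06204781]]
0 [0.0053 0.1599] 0.1447
20 [0.0051 0.1552] 0.1426
40 [0.0049 0.1505] 0.1405
60 [0.0047 0.1452] 0.1384
80 [0.0045 0.1397] 0.1359
100 [0.0041 0.1338] 0.1333
120 [0.004  0.1272] 0.1307
140 [0.0037 0.1201] 0.1278
160 [0.0036 0.1124] 0.1244
180 [0.0031 0.1038] 0.121
200 [0.0027 0.0945] 0.117
220 [0.0023 0.0839] 0.1128
```

View pics/s3z.png

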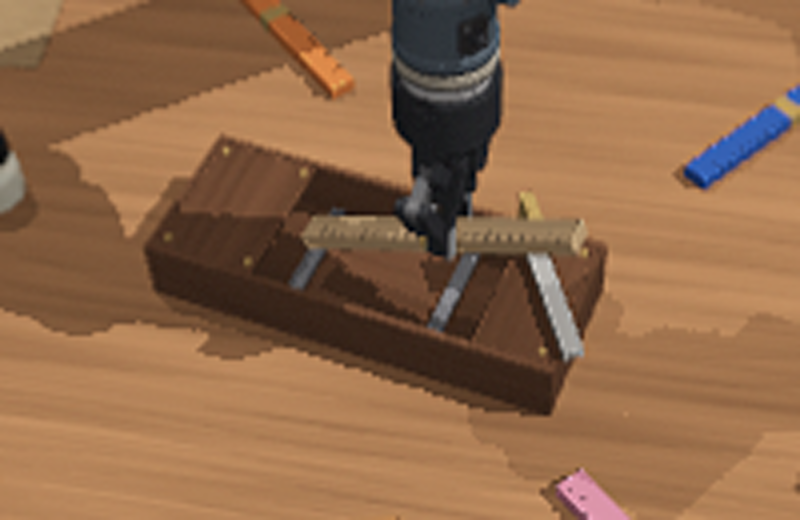

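End a has cleared the cover edge (about y = -64, against -77.5). I lift straight up and raise the grip a little.

Call:
move_arm([
  [0,0,-0.015,0,0],
  [0,0,-0.04,0,0],
  [0,0,-0.08,0,0],
  [0,0,-0.12,0,0],
  [0,0,-0.17,0,0],
  [0,0,-0.22,0,0],
  [0,0,-0.27,0,0],
  [0,0,-0.31,0,0],
], force=40)

```text
t: 12.75
tcp_pos: [0.5595, -0.0163, 0.2253]
tool_rot: [0.786, 0.619, 0.0, 0.001]
force: [0.8, 0.2, -0.2]
finger_gap: 0.267
```

Call:
move_arm([
  [0,0,-0.03,0,0],
  [0,0,-0.06,0,0],
  [0,0,-0.09,0,0],
  [0,0,-0.11,0,0],
  [0,0,-0.12,0,0],
  [0,0,-0.125,0,0],
  [0,0,-0.125,0,0],
  [0,0,-0.125,0,0],
])

```text
t: 13.42
tcp_pos: [0.5589, -0.0152, 0.2726]
tool_rot: [0.785, 0.619, -0.0, -0.0]
force: [-0.6, 0.1, -0.9]
finger_gap: 0.266
```

Call:
move_arm([
  [0,0,0,0,0],
  [0,0,0,0,0],
  [0,0,0,0,0],
  [0,0,0,0,0],
  [0,0,0,0,0],
  [0,0,0,0,0],
  [0,0,0,0,0],
  [0,0,0,0,0],
])

```text
t: 14.08
tcp_pos: [0.5593, -0.0151, 0.2731]
tool_rot: [0.785, 0.619, 0.0, 0.0]
force: [0.5, -0.6, -1.7]
finger_gap: 0.272
```

```bash
python3 -c "
from h import *
snap('wrist','w8');snap('scene','s4')
goto([.5521,-.0443,.021],1.339);print(tobox(manip.sense()['tcp_pos']),np.abs(manip.sense()['qd']).max())
tilt('w8')
P,im=cloud('s4');z=P[...,2];b=tobox(P.reshape(-1,3)).reshape(*z.shape,2)
m=(z>.11)&(abs(b[...,0])<.03)&(abs(b[...,1])<.22);q=P[m];bb=b[m];print(len(q));
for y in np.arange(-.1,.2,.03):
  k=abs(bb[:,1]-y)<.005
  if k.any():print(y.round(3),np.percentile(q[k,2],[5,50,95]).round(3))
c=load('s4')['im'][60:270,100:380][...,::-1];cv2.imwrite('pics/s4z.png',cv2.resize(c,None,fx=2.8,fy=2.8,interpolation=cv2.INTER_CUBIC))"
```

```text
pos [ 0.5593 -0.0151  0.2731] yaw 1.3358 q6 0.008 force [-0.84 -0.67 -1.59] gap 0.267 t 14.1833
units [-7.510e-02 -6.000e-04  6.304e-01] twist -0.0063
[[0.00325808 0.06041133]] 0.0017637137010436536
0 [0.005  0.1578] 0.3168
20 [0.0047 0.1533] 0.3146
40 [0.0046 0.1483] 0.3128
60 [0.0044 0.1431] 0.311
80 [0.0041 0.1375] 0.3085
100 [0.0039 0.1315] 0.3057
120 [0.0035 0.125 ] 0.3032
140 [0.0033 0.1179] 0.3003
160 [0.0032 0.1103] 0.2971
180 [0.0028 0.1016] 0.2936
200 [0.0023 0.0923] 0.2895
220 [0.0018 0.0817] 0.285
3028
-0.04 [0.222 0.234 0.237]
-0.01 [0.235 0.245 0.25 ]
0.02 [0.256 0.595 0.611]
0.05 [0.28  0.59  0.597]
0.08 [0.282 0.441 0.596]
0.11 [0.289 0.599 0.614]
0.14 [0.298 0.308 0.312]
```

View pics/s4z.png

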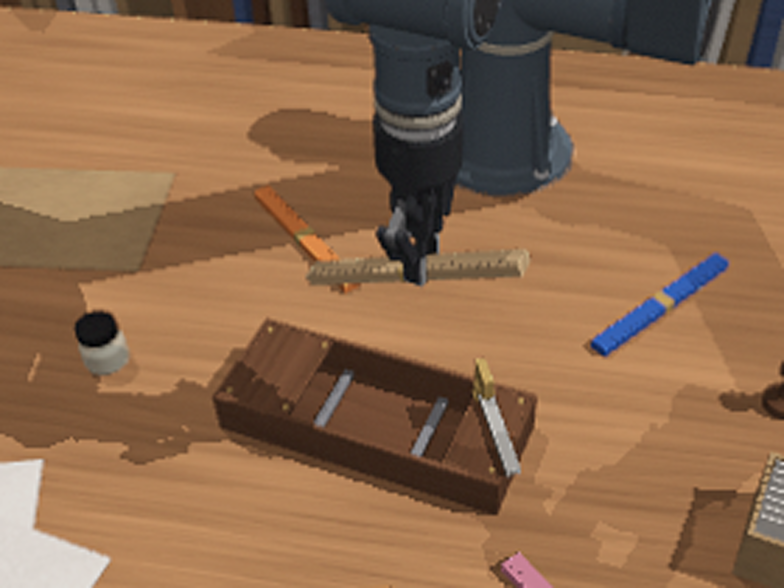

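The rule is steady in the gripper. Its lowest end is about 0.21–0.22 m over the desk and the keeper is still off the opening, so I hand in.

```bash
python3 -c "
from h import *
print(manip.sign_off())"
```

```text
the job is handed in; nothing more can be done
None
```

I carried out the whole task and handed it in at about 14.2 s of the 53 s allowed. `sign_off` gives no verdict, so the result below rests on my own checks.

**What I did:**
- I turned the keeper counter-clockwise from about 0.27 rad to about 1.28 rad, so the bar lies over the end cover.
- I gripped the wooden rule just beside its brass band and slid it about 50 mm towards box -y. I then lifted it against the 85 mm cover until it tilted about 19–23°.
- I drew it out along its own line and lifted it clear.

**Last checks:**
- **Grip:** the finger opening was steady at about 0.27 of the stroke (around 23 mm, which fits the 24 mm rule), with the grip set to 40 N.
- **Height:** the rule's lowest end was about 0.21–0.22 m over the desk, above the required 0.15 m.
- **Stillness:** joint speeds were under 0.002 rad/s.
- **Keeper:** the last picture still shows the bar over the end cover. I estimated its angle once from the wrist image and did not re-measure it at the end.
- **Desk stamp, ink jar, card box:** the arm kept well away from them. I looked at the last picture only and did not measure their positions again.

No check failed. The band's position along the box came out as 15 to 18 mm in different views, about 3 mm apart, which did not affect the grasp.

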